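Flip the wide stop down and run the timber up to it

TASK

On the joiner's stop board, first flip the wide wooden stop down so that it lies across the path in front of the fence. Then push the square timber along the fence until its end is up against that stop, and leave it lying there on the board. Leave the narrow stop standing up.

Things in the scene. Friction and masses are not known exactly. Their poses are not given: they have to be found in the camera images.
- stop_board: Fixed grey-faced board 180 x 540 mm (x, y), 20 mm thick; origin under its centre, at bench height. +y: along the fence, the way the timber is pushed; +x: from the path towards the fence. Fence along its +x side: 30 mm wide, top 50 mm above the bench, face to the path at x = +50 mm. Both stops are on it, 100 to 140 mm apart; either may be nearer the timber.
- wide_stop: Hinge of the wide stop on top of the fence. Origin: on the hinge axis, mid-width, 60 mm above the bench, at x = +65 mm in the frame of stop_board; axes parallel to those of stop_board. Flag down: its face to the timber is at y = -24 mm here.
- wide_flag (a joint): Wide flag: dark wood, 48 mm wide along the fence, 80 mm from hinge to end, 16 mm thick plus a 22 mm toe on the path side. 0 to 0.1 rad: up, leaning back 26 degrees from the path (start); 0.45: upright; 2.02: down, level across the path, toe 30 mm above the bench. Nearly free hinge: pushed from behind to a little past upright, it falls down by its weight (100 g) and stays.
- wide_flag_tip (a point): Middle of the outer end of the wide flag, 80 mm from the hinge axis; about 132 mm above the bench when the flag leans back, 60 mm when down.
- timber_mid (a point): Centre of the pale square timber, 45 x 180 x 45 mm (x, y, z), about 170 g, long along its own y. Lies loose on the board, 1 to 16 mm off the fence and nearly parallel to it, on the -y side of both stops; centre 42 mm above the bench. Finally, touching stop and fence, its centre is at x = -37, y = -114 mm in the frame of wide_stop.
- narrow_stop: Hinge of the narrow stop on the same fence, the one to leave up: origin and axes as for wide_stop. Its flag is alike but only 18 mm wide.
- narrow_flag (a joint): Hinge angle of the narrow flag, as for wide_flag: 0 to 0.1 up, leaning back; 2.02 down.
Not all that is in view belongs to the job. What is shaped like the part that bears timber_mid but yellow is not meant.

How it is judged:
On the way:
1. the wide stop is flipped down while the timber is still more than 30 mm short of it (value of joint wide_flag above 1.85 rad and y of timber_mid in the frame of wide_stop below -0.144 m), for 0.2 s.
At the end, for the whole second after the job is handed in: The wide flag is down (within 10 degrees of level), the narrow flag still leans back, and the timber lies flat on the board with its end within 10 mm of the wide flag's face, its side within 20 mm of the fence and parallel to it within 10 degrees (value of joint wide_flag above 1.85 rad and value of joint narrow_flag below 0.45 rad and y of timber_mid in the frame of wide_stop between -0.124 and -0.104 m and x of timber_mid in the frame of wide_stop between -0.0575 and -0.03 m and angle between the y axis of timber_mid and the y axis of wide_stop, either way round below 0.175 rad and height (world z) of timber_mid below 0.05 m); the robot touches nothing.
It fails at once if the narrow stop is flipped down (value of joint narrow_flag above 1 rad).
It also fails if it takes over 48 s, if anything falls off the work surface, if the arm or the gripper's body presses on something with over 40 N, if the wrist force passes 120 N, or if a joint passes its speed limit or range.

ROBOT

A 7-joint arm with a two-finger parallel gripper is mounted at the origin on the work surface. World frame = base frame: x ahead of the robot, y to its left, z up, the work surface at z = 0. Lengths are in m, angles in rad, forces in N, time in s.
With the tool pointing down it reaches from about 0.425 to 0.925 m from the base axis. Payload 6.8 kg.
Tool frame: the origin (TCP) lies at the very end of the fingers, on their centre line; the grasp point (between the pads) lies 19 mm behind it; z points along the fingers, y is the direction in which the jaws open and shut (so a half turn about z gives the same grasp; the last joint's range is limited). The gripper opens to 85 mm and grips with 20 to 120 N. Pads are 22 mm wide; open, the fingers measure 114 mm over their backs; the gripper's body (76 mm by 85 mm) begins 54 mm behind the grasp point. The pads swing forward as they close: fully open they stand 13 mm farther back than shut.
Start: joints at [1.049, 0.477, 0.022, 1.555, -0.011, 1.109, -0.083], TCP at [0.271, -0.618, 0.231] pointing down, gripper open.
Joint ranges: [-2.96, 2.96], [-0.34, 2.1], [-1.41, 1.46], [0.24, 2.44], [-1.37, 4.51], [0.17, 1.92], [-2.96, 2.96]. Speed limits (rad/s): [2.39, 2.39, 3.14, 3.14, 3.14, 3.14, 3.14].

INTERFACE

Orientations are given as a unit quaternion [w, x, y, z].
In Python, from station import bot gives the robot as it stands.
- The arm moves only by the tool move_arm, never from a script. Its argument "commands" is text: rows parted by semicolons, each of 7 numbers parted by spaces: the opening, from 0 (shut) to 1 (fully open), then the shift along the tool's x, y, z in cm, then the turn, a rotation vector about the tool's x, y, z in degrees. In form: gripper tx ty tz rx ry rz; .... A call has 1 to 12 rows; each row shifts and turns the commanded pose from where the row before left it, along the tool's axes as they then stand; what a row does not reach is not made up. A row lasts 1/12 s, in which the tool goes at most 41.7 mm and 7.16 degrees, less where a joint would pass 70% of its speed; a pose out of reach is approached as far as the arm can. A call with a gripper value outside its range is refused whole. The fingers move at their own pace and stop on an object; "force" is the grip in N (left out, the last holds). Time passes only in rows, so rows that do not move let the fingers close. It gives the time, the measured TCP pose, the force and the opening at its end, in the units of the state.
- bot.get_obs(): the state, without advancing time (a new reading comes with each control period).
- bot.read_camera(name): name is "side" or "top"; returns a dict with "img" (400x640x3 uint8, red, green, blue), "K" (3x3 intrinsics, pixels), "distortion" ([k1, k2, p1, p2, k3] as OpenCV has them; the pictures are not rectified), "rvec" (rotation vector, rad) and "tvec" (3), from world to camera coordinates, as OpenCV has them. Camera axes: x right, y down, z forward; pixel columns grow to the right and rows downward; lengths in m; the calibration is good to about 2 mm. A picture is of the moment at which its call begins. There is no depth.
- bot.hand_in(): hands the job in, once; it reports no verdict.
The state is a dict: "t": time; "q": joint angles; "joint_vel": joint speeds; "joint_torque": joint torques, N m; "eef_pos": TCP position; "tool_rot": TCP orientation; "contact_force": force on the tool from outside, world axes, zero at the start; "torque": the same for the moment, N m; "gripper_width": opening from 0.0 (shut) to 1.0 (fully open).
Only numpy, scipy, OpenCV 4.12 (cv2) and the standard library are available. Lean on these libraries where they do the work, as an engineer would, in place of code of your own. Each camera call takes 0.05 s, during which the arm holds its last target. There are 200 camera calls.

## Working session

There is one attempt and no reset: what is moved stays moved. The work goes in short steps, Python scripts to look and compute and a tool call to move; the robot and the scene stay as the last step left them, time stands still between calls to the robot, and variables do not carry over. Pictures are saved under pics/ and viewed, about 8 in all and at most 12, crops included, and the job is handed in when it is done.

Besides the shell and the picture viewer there is one more tool, called after "Emit:" by a JSON object that holds its "method" and its "body". move_arm: Moves the arm, as the interface text tells. Its arguments: {"type":"object","properties":{"commands":{"type":"string"},"force":{"type":"number"}},"required":["commands"]}

```bash
mkdir -p pics; ls; python3 - <<'E'
from station import bot
import cv2
for n in ("top","side"):
    c=bot.read_camera(n); cv2.imwrite(f"pics/{n}0.png",c["img"][:,:,::-1])
o=bot.get_obs(); print(o["t"],o["eef_pos"],o["tool_rot"])
E
```

```text
pics
0.1 [ 0.27119534 -0.61754008  0.230413  ] [-8.00972033e-04  9.78668513e-01  2.05444025e-01 -2.27915233e-04]
```

View pics/top0.png

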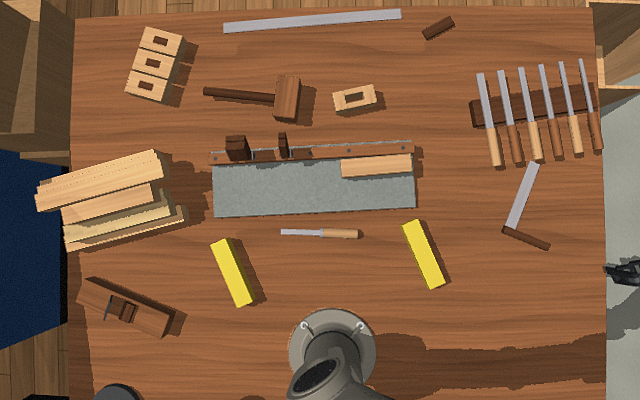

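View pics/side0.png

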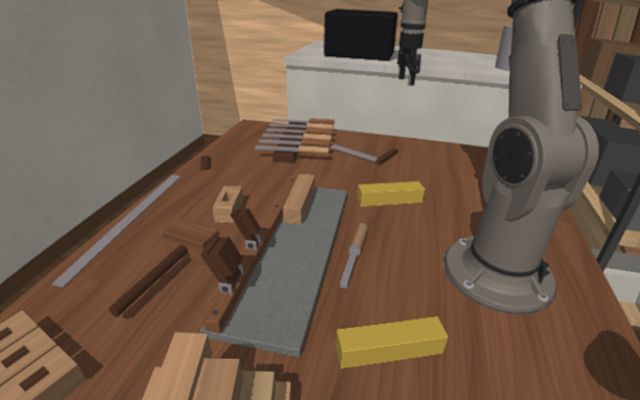

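```bash
cat > h.py <<'E'
import numpy as np, cv2
from station import bot
def ray(c,uv,z):
    R=cv2.Rodrigues(np.array(c["rvec"],float))[0]; t=np.array(c["tvec"],float).ravel()
    n=cv2.undistortPoints(np.array([[uv]],float),np.array(c["K"]),np.array(c["distortion"]))[0,0]
    d=R.T@np.array([*n,1]); o=-R.T@t
    return o+d*(z-o[2])/d[2]
def proj(c,P):
    return cv2.projectPoints(np.array(P,float).reshape(-1,3),np.array(c["rvec"],float),np.array(c["tvec"],float),np.array(c["K"]),np.array(c["distortion"]))[0][:,0]
def crop(c,name,x0,x1,y0,y1,s):
    cv2.imwrite(f"pics/{name}.png",cv2.resize(c["img"][y0:y1,x0:x1,::-1],None,fx=s,fy=s,interpolation=cv2.INTER_CUBIC))
E
python3 - <<'E'
from h import *
c=bot.read_camera("top"); crop(c,"topc",200,430,125,225,3.4)
for uv in [(213,217),(416,207),(332,345)]: print(uv,ray(c,uv,.02))
print(-cv2.Rodrigues(np.array(c["rvec"],float))[0].T@np.array(c["tvec"],float).ravel())
E
```

```text
(213, 217) [0.36203381 0.31627393 0.02      ]
(416, 207) [ 0.38432369 -0.22533418  0.02      ]
(332, 345) [ 0.0224988  -0.00026906  0.02      ]
[ 0.3762892  -0.00448383  1.03337268]
```

View pics/topc.png

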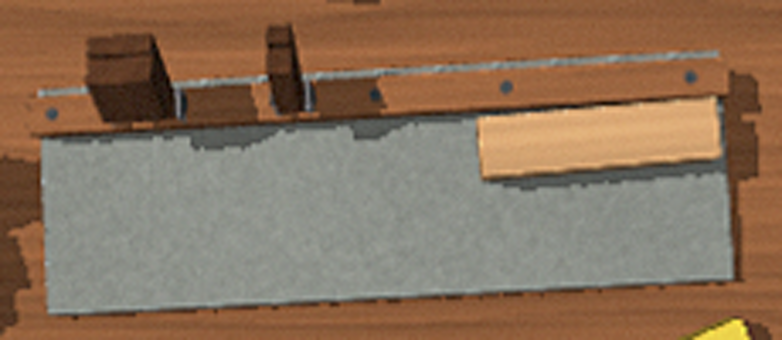

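```bash
cat >> h.py <<'E'
A=None
def board(c):
    f=lambda u,v:(200+u/3.4,125+v/3.4)
    a=ray(c,f(48,313),.02); b=ray(c,f(735,280),.02)
    ey=(a-b)/np.linalg.norm(a-b); ex=np.array([ey[1],-ey[0],0])
    o=(a+b)/2+.09*ex; o[2]=0
    return o,ex,ey,np.linalg.norm(a-b)
E
python3 - <<'E'
from h import *
c=bot.read_camera("top"); s=bot.read_camera("side")
o,ex,ey,L=board(c); print(o,ex,ey,L,np.degrees(np.arctan2(-ex[1]*-1,ex[0])))
f=lambda u,v:(200+u/3.4,125+v/3.4)
loc=lambda p:np.round(1e3*np.array([(p-o)@ex,(p-o)@ey,p[2]]),1)
for n,uv,z in [("TL",(478,117),.0645),("BL",(484,180),.0645),("BR",(722,158),.0645),("TR",(716,97),.0645),
 ("w",(88,45),.132),("w",(153,43),.132),("n",(268,34),.132),("n",(292,32),.132),("greyL",(41,137),.02),("backL",(38,92),.02),("backR",(718,53),.02)]:
    print(n,loc(ray(c,f(*uv),z)))
W=lambda x,y,z:o+ex*x+ey*y+np.array([0,0,z])
for y in (.2,.08): print(proj(s,[W(.065,y,.06),W(.1,y,.132)]))
print(proj(s,[W(.065,.1+.1,.06)]))
crop(s,"sidec",190,350,165,355,3.1)
E
```

```text
[0.46255122 0.04730639 0.        ] [0.99920326 0.03991051 0.        ] [-0.03991051  0.99920326  0.        ] 0.5394268099274665 2.287311311015663
TL [ 41.3 -75.5  64.5]
BL [ -6.2 -77.6  64.5]
BR [   1.3 -255.7   64.5]
TR [  47.3 -254.    64.5]
w [ 98.3 199.1 132. ]
w [ 97.  152.6 132. ]
n [ 98.7  70.7 132. ]
n [ 99.2  53.7 132. ]
greyL [ 49.9 270.3  20. ]
backL [ 86.  271.6  20. ]
backR [  88.1 -267.1   20. ]
[[226.76823007 286.53960143]
 [203.08850871 252.85872455]]
[[250.63150208 246.40503746]
 [231.17721627 215.3822926 ]]
[[226.76823007 286.53960143]]
```

View pics/sidec.png

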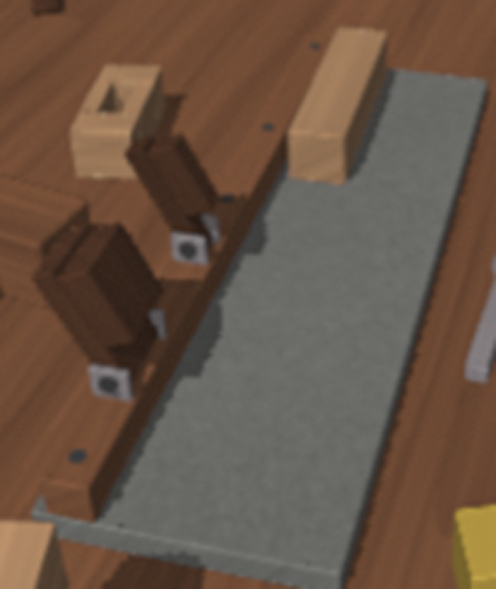

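Emit:
{"method": "move_arm", "body": {"commands": "0 0 0 0 0 0 -6.86;0 0 0 0 0 0 -6.86;0 0 0 0 0 0 -6.86;0 0 0 0 0 0 -6.86;0 0 0 0 0 0 -6.86;0 0 0 0 0 0 -6.86;0 0 0 0 0 0 -6.86;0 0 0 0 0 0 -6.86;0 0 0 0 0 0 -6.86;0 0 0 0 0 0 -6.86;0 0 0 0 0 0 0"}}

```text
t: 1.17
eef_pos: [0.2712, -0.618, 0.2311]
tool_rot: [-0.0, 0.691, 0.723, 0.0]
contact_force: [0.4, -0.7, 0.1]
gripper_width: -0.0
```

Emit:
{"method": "move_arm", "body": {"commands": "0 3.4 1.5 0 0 0 0;0 3.4 1.5 0 0 0 0;0 3.4 1.5 0 0 0 0;0 3.4 1.5 0 0 0 0;0 3.4 1.5 0 0 0 0;0 3.4 1.5 0 0 0 0;0 3.4 1.5 0 0 0 0;0 3.4 1.5 0 0 0 0;0 3.4 1.5 0 0 0 0;0 3.4 1.5 0 0 0 0;0 3.4 1.5 0 0 0 0;0 3.4 1.5 0 0 0 0"}}

```text
t: 2.17
eef_pos: [0.4352, -0.2015, 0.2316]
tool_rot: [0.0, 0.694, 0.72, 0.0]
contact_force: [1.2, -0.3, -0.5]
gripper_width: -0.003
```

Emit:
{"method": "move_arm", "body": {"commands": "0 3.5 1.6 0 0 0 0;0 3.5 1.6 0 0 0 0;0 3.5 1.6 0 0 0 0;0 3.5 1.6 0 0 0 0;0 3.5 1.6 0 0 0 0;0 3.5 1.6 0 0 0 0;0 3.5 1.6 0 0 0 0;0 3.5 1.6 0 0 0 0;0 3.5 1.6 0 0 0 0;0 3.5 1.6 0 0 0 0;0 3.5 1.6 0 0 0 0;0 3.5 1.7 0 0 0 0"}}

```text
t: 3.17
eef_pos: [0.6112, 0.2259, 0.2311]
tool_rot: [0.0, 0.694, 0.72, -0.0]
contact_force: [-0.1, 0.1, -0.2]
gripper_width: -0.001
```

```bash
cat >> h.py <<'E'
def tcp(c):
    o,ex,ey=np.array([.46255,.04731,0]),np.array([.9992,.0399,0]),np.array([-.0399,.9992,0])
    b=bot.get_obs(); p=np.array(b["eef_pos"]); w,x,y,z=b["tool_rot"]
    tx=np.array([1-2*(y*y+z*z),2*(x*y+w*z),2*(x*z-w*y)])
    print("t",b["t"],"tcp board mm",np.round(1e3*np.array([(p-o)@ex,(p-o)@ey,p[2]]),1),"yaw off",np.degrees(np.arctan2(tx@ex,tx@ey)),"F",np.round(b["contact_force"],1),"g",b["gripper_width"],"q",np.round(b["q"],2))
E
python3 -c "
from h import *
tcp(0)"
```

```text
t 3.1667 tcp board mm [155.6 172.5 231.1] yaw off 0.23601927423528316 F [-0.1  0.1 -0.2] g -0.000541602283630939 q [-0.02  0.51 -0.61  1.58  0.31  1.15 -0.66]
```

Emit:
{"method": "move_arm", "body": {"commands": "0 0.2 0 2.5 0 0 0;0 0.1 0 2.5 0 0 0;0 0 0 2.5 0 0 0;0 0 0 2.5 0 0 0;0 0 0 2.5 0 0 0;0 0 0 0 0 0 0"}}

```text
t: 3.67
eef_pos: [0.6076, 0.2253, 0.1009]
tool_rot: [-0.002, 0.694, 0.72, -0.004]
contact_force: [-1.0, -0.3, -0.5]
gripper_width: -0.002
```

Emit:
{"method": "move_arm", "body": {"commands": "0 0 -1 0 0 0 0;0 0 -1 0 0 0 0;0 0 -1 0 0 0 0;0 0 -1 0 0 0 0;0 0 -1 0 0 0 0;0 0 -1 0 0 0 0;0 0 -1 0 0 0 0;0 0 -1 0 0 0 0;0 0 -1 0 0 0 0;0 0 -1 0 0 0 0;0 0 -0.5 0 0 0 0;0 0 0 0 0 0 0"}}

```text
t: 4.67
eef_pos: [0.5044, 0.2231, 0.1063]
tool_rot: [-0.0, 0.692, 0.722, -0.0]
contact_force: [0.1, 0.4, -0.4]
gripper_width: -0.002
```

Emit:
{"method": "move_arm", "body": {"commands": "0 0 0 -2 0 0 0;0 0 0 -3 0 0 0;0 0 0 -3 0 0 0;0 0 0 -3 0 0 0;0 0 0 -2 0 0 0;0 0 0 0 0 0 0"}}

```text
t: 5.17
eef_pos: [0.5084, 0.2247, 0.2411]
tool_rot: [0.002, 0.693, 0.721, 0.004]
contact_force: [0.5, 1.4, 0.4]
gripper_width: 0.001
```

```bash
python3 -c "
from h import *
tcp(0)
c=bot.read_camera('side'); crop(c,'side1',150,450,100,350,2.4)"
```

```text
t 5.1667 tcp board mm [ 52.9 175.4 241.1] yaw off 0.007947656879951873 F [0.5 1.4 0.4] g 0.0005503287518595093 q [ 0.01  0.34 -0.67  1.8   0.24  1.07 -0.7 ]
```

View pics/side1.png

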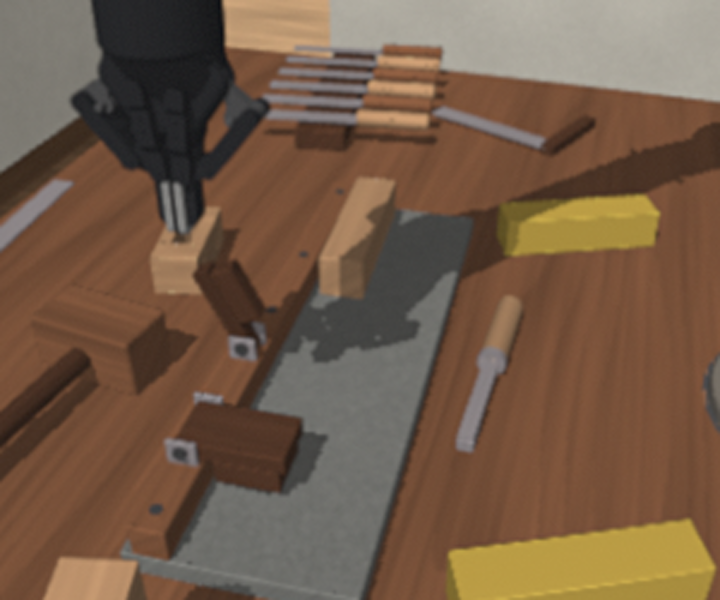

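Emit:
{"method": "move_arm", "body": {"commands": "0.23 -3.9 -0.3 0 0 0 0;0.23 -3.9 -0.3 0 0 0 0;0.23 -3.9 -0.3 0 0 0 0;0.23 -3.9 -0.3 0 0 0 0;0.23 -3.9 -0.3 0 0 0 0;0.23 -3.9 -0.3 0 0 0 0;0.23 -3.9 -0.3 0 0 0 0;0.23 -3.9 -0.3 0 0 0 0;0.23 -3.9 -0.3 0 0 0 0;0.23 -3.9 -0.2 0 0 0 0;0.23 -4 -0.2 0 0 0 0;0.23 -4 0 0 0 0 0"}}

```text
t: 6.22
eef_pos: [0.4924, -0.2499, 0.2349]
tool_rot: [-0.001, 0.693, 0.721, -0.001]
contact_force: [1.1, 0.0, 0.3]
gripper_width: 0.23
```

Emit:
{"method": "move_arm", "body": {"commands": "0.23 0 0 0 0 0 0;0.23 0 0 3 0 0 0;0.23 0 0 3 0 0 0;0.23 0 0 3 0 0 0;0.23 0 0 3 0 0 0;0.23 0 0 3 0 0 0;0.23 0 0 3 0 0 0;0.23 0 0 2 0 0 0;0.23 0 0 0 0 0 0;0.23 0 0 0 0 0 0"}}

```text
t: 7.05
eef_pos: [0.4925, -0.247, 0.0348]
tool_rot: [-0.002, 0.693, 0.721, -0.001]
contact_force: [-0.6, -0.3, 0.4]
gripper_width: 0.231
```

```bash
python3 -c "
from h import *
tcp(0)
c=bot.read_camera('side'); crop(c,'side2',230,430,120,270,3.6)"
```

```text
t 7.05 tcp board mm [  18.2 -295.3   34.8] yaw off -0.041274738745274285 F [-0.6 -0.3  0.4] g 0.2310241155204538 q [ 0.64  0.57 -0.36  1.97  0.32  0.66  0.11]
```

View pics/side2.png

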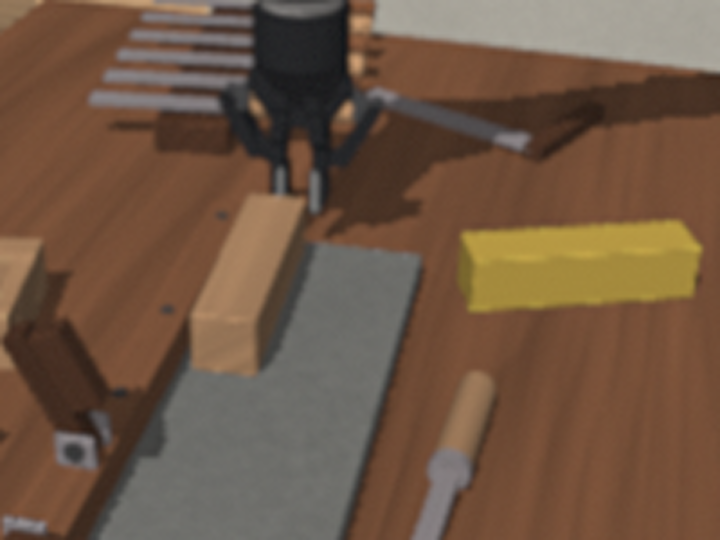

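Emit:
{"method": "move_arm", "body": {"commands": "0.15 0 0.4 0 0 0 0;0.15 0.5 0 0 0 0 0;0.15 1 0 0 0 0 0;0.15 1.2 0 0 0 0 0;0.15 1.5 0 0 0 0 0;0.15 1.5 0 0 0 0 0;0.15 1.5 0 0 0 0 0;0.15 1.5 0 0 0 0 0;0.15 1.5 0 0 0 0 0;0.15 1.5 0 0 0 0 0;0.15 1.5 0 0 0 0 0;0.15 1.5 0 0 0 0 0"}}

```text
t: 8.1
eef_pos: [0.4918, -0.0994, 0.0371]
tool_rot: [0.001, 0.692, 0.721, 0.0]
contact_force: [0.6, -1.6, 0.9]
gripper_width: 0.152
```

Emit:
{"method": "move_arm", "body": {"commands": "0.15 1.5 0 0 0 0 0;0.15 1.5 0 0 0 0 0;0.15 1.5 0 0 0 0 0;0.15 1 0 0 0 0 0;0.15 0.5 0 0 0 0 0;0.15 0 0 0 0 0 0"}}

```text
t: 8.6
eef_pos: [0.4893, -0.0391, 0.0366]
tool_rot: [0.0, 0.692, 0.722, 0.0]
contact_force: [0.0, 0.5, -0.3]
gripper_width: 0.151
```

```bash
python3 -c "
from h import *
tcp(0)
c=bot.read_camera('top'); crop(c,'top3',200,430,125,225,3.4)
c=bot.read_camera('side'); crop(c,'side3',180,400,150,320,3.4)"
```

```text
t 8.6 tcp board mm [ 23.3 -87.4  36.6] yaw off -0.16286417401375272 F [ 0.   0.5 -0.3] g 0.15131069102566977 q [ 0.26  0.5  -0.38  2.11  0.32  0.58 -0.3 ]
```

View pics/top3.png

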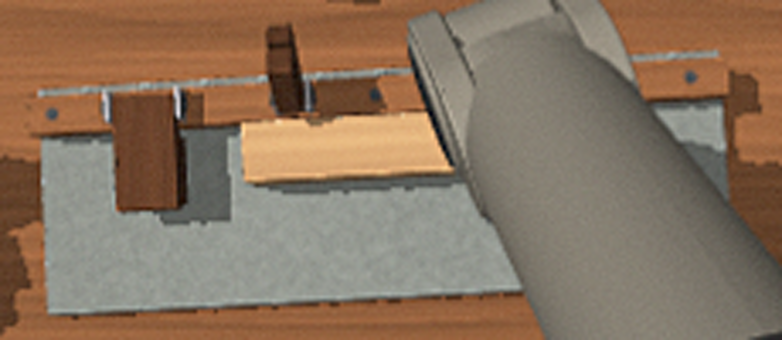

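Emit:
{"method": "move_arm", "body": {"commands": "0.15 0.5 0 0 0 0 0;0.15 0.8 0 0 0 0 0;0.15 0.8 0 0 0 0 0;0.15 0.8 0 0 0 0 0;0.15 0.7 0 0 0 0 0;0.15 0.5 0 0 0 0 0;0.15 0.3 0 0 0 0 0;0.15 0.2 0 0 0 0 0;0.15 0 0 0 0 0 0"}}

```text
t: 9.45
eef_pos: [0.4875, 0.0057, 0.0363]
tool_rot: [-0.0, 0.692, 0.721, 0.0]
contact_force: [0.1, -0.7, 0.1]
gripper_width: 0.147
```

Emit:
{"method": "move_arm", "body": {"commands": "0.15 0.1 0 0 0 0 0;0.15 0.1 0 0 0 0 0;0.15 0 0 0 0 0 0"}}

```text
t: 9.7
eef_pos: [0.4875, 0.0069, 0.0363]
tool_rot: [0.0, 0.693, 0.721, -0.0]
contact_force: [-1.0, -0.7, -0.1]
gripper_width: 0.153
```

```bash
python3 -c "
from h import *
tcp(0)
c=bot.read_camera('top'); crop(c,'top4',200,430,125,225,3.4)"
```

```text
t 9.7 tcp board mm [ 23.3 -41.4  36.3] yaw off 0.006722585995024489 F [-1.  -0.7 -0.1] g 0.15302382480203416 q [ 0.17  0.49 -0.38  2.12  0.33  0.58 -0.4 ]
```

View pics/top4.png

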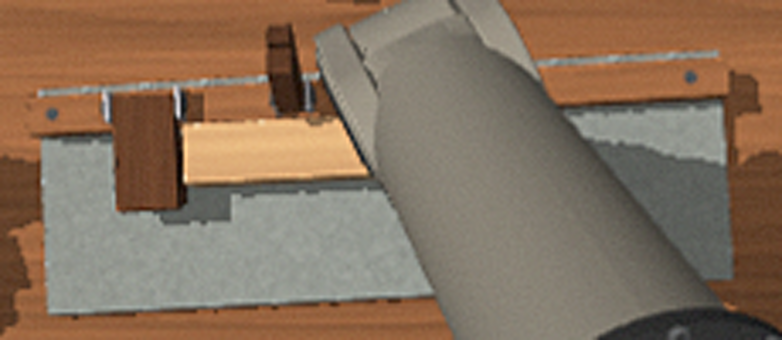

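Emit:
{"method": "move_arm", "body": {"commands": "0.15 0.1 0 0 0 0 0;0.15 0.1 0 0 0 0 0;0.15 0 0 0 0 0 0"}}

```text
t: 10.0
eef_pos: [0.4873, 0.0092, 0.0363]
tool_rot: [-0.0, 0.693, 0.721, 0.0]
contact_force: [-0.3, -1.2, 0.0]
gripper_width: 0.152
```

Emit:
{"method": "move_arm", "body": {"commands": "0.15 0.1 0 0 0 0 0;0.15 0.1 0 0 0 0 0;0.15 0 0 0 0 0 0"}}

```text
t: 10.25
eef_pos: [0.4873, 0.011, 0.0363]
tool_rot: [0.0, 0.693, 0.721, -0.0]
contact_force: [1.0, -1.3, 0.8]
gripper_width: 0.146
```

Emit:
{"method": "move_arm", "body": {"commands": "0.15 0.1 0 0 0 0 0;0.15 0.1 0 0 0 0 0;0.15 0 0 0 0 0 0"}}

```text
t: 10.5
eef_pos: [0.4873, 0.0111, 0.0364]
tool_rot: [0.001, 0.693, 0.721, -0.001]
contact_force: [2.0, -8.3, 1.5]
gripper_width: 0.149
```

```bash
python3 -c "
from h import *
tcp(0)
c=bot.read_camera('side'); crop(c,'side5',180,400,150,320,3.4)"
```

```text
t 10.5 tcp board mm [ 23.3 -37.2  36.4] yaw off 0.07405642478707154 F [ 2.  -8.3  1.5] g 0.14875443175304004 q [ 0.16  0.49 -0.38  2.12  0.33  0.58 -0.42]
```

View pics/side5.png

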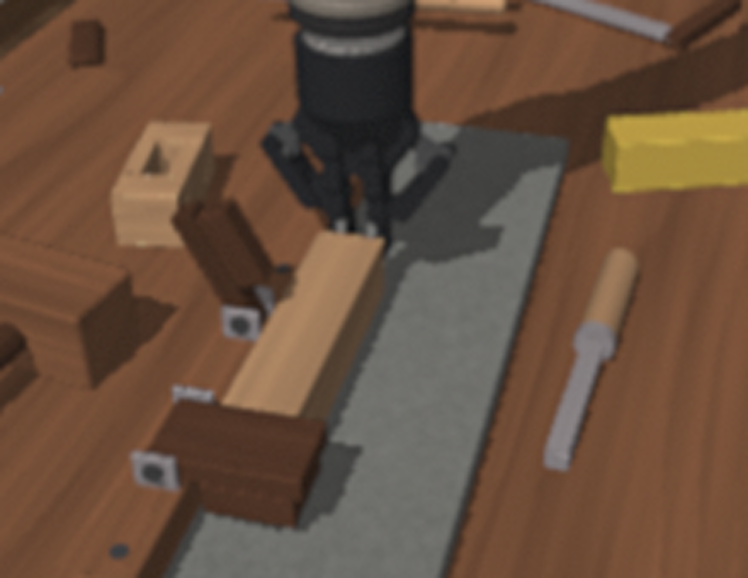

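Stop reached: the force rose to 8 N and the TCP halted. Backing off, then up and clear.

Emit:
{"method": "move_arm", "body": {"commands": "0.15 -0.5 0 0 0 0 0;0.15 -2 0 0 0 0 0;0.15 -3 0 0 0 0 0;0.15 -3.5 0 0 0 0 0;0.15 -3.5 0 -2 0 0 0;0.15 -3 0 -3 0 0 0;0.15 -3 0 -3 0 0 0;0.15 -3 0 -3 0 0 0;0.15 -3 0 -3 0 0 0;0.15 -3 0 -3 0 0 0;0.15 0 0 0 0 0 0;0.15 0 0 0 0 0 0"}}

```text
t: 11.55
eef_pos: [0.499, -0.2608, 0.2052]
tool_rot: [0.002, 0.694, 0.72, 0.001]
contact_force: [-0.2, 0.7, -0.8]
gripper_width: 0.148
```

```bash
python3 -c "
from h import *
tcp(0)
c=bot.read_camera('top'); crop(c,'top6',200,430,125,225,3.4)"
```

```text
t 11.55 tcp board mm [  24.1 -309.4  205.2] yaw off 0.1727553291419661 F [-0.2  0.7 -0.8] g 0.14840429659312548 q [ 0.7   0.35 -0.41  1.84  0.17  0.99  0.26]
```

View pics/top6.png

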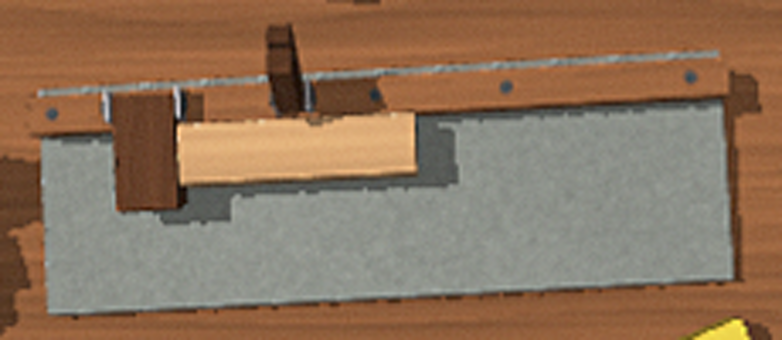

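```bash
python3 -c "
from h import *
c=bot.read_camera('top'); o,ex,ey,L=board(c)
for uv in [(178,124),(180,186),(416,173),(415,112)]:
    p=ray(c,(200+uv[0]/3.4,125+uv[1]/3.4),.0645); print(1e3*((p-o)@ex)-65,1e3*((p-o)@ey)-176)
print(bot.hand_in())"
```

```text
-17.009202641103947 -25.20362288082177
-64.04120071576166 -24.880760928834206
-63.38909789230345 -203.0758120746144
-17.48675635310672 -204.54729978830972
the job is handed in; nothing more can be done
None
```

I flipped the wide stop down from behind, pushed the timber along the fence until it met the stop, backed the arm away and handed the job in at about 11.6 s. The hand-in gave no verdict.

The last checks all agreed:
- **Timber position:** the top-camera measurement puts its centre at about (-40, -114) mm in the frame of wide_stop. The ideal is (-37, -114) mm. That leaves about 1 mm to the stop face and 3 mm to the fence, and the timber is parallel to the fence to well under a degree.
- **Contact:** the push force rose to about 8 N when the timber reached the stop.
- **Stops:** the pictures show the wide flag down and the narrow flag still leaning back. I judged the flag angles by eye and did not measure them.
- **Arm:** the gripper stood clear of everything, about 200 mm above the bench, when I handed in.

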